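Lean a backlight panel in the test jig and hold its sprung contacts on

ROBOT

A 6-joint arm with a two-finger parallel gripper is mounted at the origin on a cart in front of the work surface, level with it; the furniture and walls round the work are solid. World frame = base frame: x ahead of the robot, y to its left, z up, the work surface at z = 0. Lengths are in m, angles in rad, forces in N, time in s.
With the tool pointing down it reaches from about 0.35 to 0.85 m from the base axis. Payload 8.1 kg.
Tool frame: the origin (TCP) lies between the finger pads; the fingertips stand 25 mm ahead of it and the grasp point (between the pads) lies 6 mm ahead of it; z points along the fingers, y is the line along which they close (so a half turn about z gives the same grasp; the last joint's range is limited). The gripper opens to 85 mm and grips with 20 to 120 N. Pads are 22 mm wide; open, the fingers measure 114 mm over their backs; the gripper's body (76 mm by 85 mm) begins 54 mm behind the grasp point. The pads swing forward as they close: fully open they stand 13 mm farther back than shut.
Start: joints at [-1.276, 0.13, 1.488, -0, 1.523, -0.085], TCP at [0.222, -0.557, 0.256] pointing down, gripper open.
Joint ranges: [-2.96, 2.96], [-0.89, 2.26], [0.02, 2.5], [-1.34, 4.48], [0, 2.73], [-2.66, 2.66]. Speed limits (rad/s): [2.39, 2.39, 2.79, 3.14, 3.14, 3.14].

INTERFACE

Orientations are given as a unit quaternion [w, x, y, z].
In Python, from cell import bot gives the robot as it stands. The module is installed in compiled form; this text tells all that it offers.
- The arm moves only by the tool carry_out, never from a script. Its argument "plan" is a list of rows, each a list of 6 numbers: the shift along the world's x, y, z in mm, then the turn, a rotation vector about the world's x, y, z in degrees. In form: [[tx, ty, tz, ax, ay, az], ...]. A call has 1 to 5 rows; each row is the pose to reach, as a shift and turn from the pose commanded when the call began; what a row does not reach only later rows make up. A row lasts 1/8 s, in which the tool goes at most 62.5 mm and 10.7 degrees, less where a joint would pass 70% of its speed; a pose out of reach is approached as far as the arm can. A call with a gripper value outside its range is refused whole. "jaw" is the opening, from 0 (shut) to 1 (fully open), set as the call begins (left out, the last holds). The fingers move at their own pace and stop on an object; "newtons" is the grip in N (left out, the last holds). Time passes only in rows, so rows that repeat a pose let the fingers close. It gives the time, the measured TCP pose, the force, the opening and the grip force at its end, in the units of the state.
- bot.get_state(): the state, without advancing time (a new reading comes with each control period).
- bot.grab_frame(name): name is "scene" or "top" or "wrist"; returns a dict with "image" (480x640x3 uint8, red, green, blue), "intrinsics" (3x3 intrinsics, pixels), "R" (3x3) and "t" (3): a world point X has camera coordinates R X + t. Camera axes: x right, y down, z forward; pixel columns grow to the right and rows downward; lengths in m; the calibration is good to about 2 mm. A picture is of the moment at which its call begins. There is no depth.
- bot.job_done(): hands the job in; it is judged then, once.
The state is a dict: "clock": time; "joint_pos": joint angles; "joint_velocities": joint speeds; "joint_torque": joint torques, N m; "eef_pos": TCP position; "tcp_rot": TCP orientation; "force": force on the tool from outside, world axes, zero at the start; "torque": the same for the moment, N m; "finger_gap": opening from 0.0 (shut) to 1.0 (fully open); "grip_force": force on a finger pad.
Only numpy, scipy, OpenCV 4.12 (cv2) and the standard library are available. Lean on these libraries where they do the work, as an engineer would, in place of code of your own. Each camera call takes 0.05 s, during which the arm holds its last target. There are 200 camera calls.

TASK

Take the white panel out of the slotted rack and lean it in the sloping cradle of the test jig: lower edge down on the ledge behind the lip and between the end cheeks, black back against the two rest bars, white face to the front. Let go of it there, then take the jig's spring-return pull handle and draw it out to the front until its pointer stands between the two ridges of the index clip, so that the contact pins press on the panel's back for the test. Finish while still holding the handle there (it springs back if released), and leave the bottle, the solder spool and the multimeter where they are.

Things in the scene. Friction and masses are not known exactly. Their poses are not given: they have to be found in the camera images.
- panel: square backlight panel 200 x 200 x 25 mm, about 0.4 kg, white face, black back; starts upright in the rack's middle slot, white face to the rack's front. Origin: centre of the black back face. Own z: out of the white face (body from z = 0 to 25 mm); own x, y along its edges, +-100 mm; any edge may go down. Hold it across the 25 mm at the upper edge.
- panel_rack: fixed black plastic rack, 130 x 170 mm, 60 mm high, three slots side by side along its x. Origin: centre of the underside; z up, front is -x. Slot floor 10 mm above the bench; posts 8 mm thick up to 60 mm; slots 28 mm wide, running along y, the middle one at x = 0.
- test_jig: fixed bench jig, about 250 x 236 mm. Origin: underside of its base plate (8 mm above the bench, on feet), straight below the seat corner, where ledge top and rest bars' face meet (x = 0, z = 60 mm); z up, front (handle side) is -x. Two rest bars 18 mm wide at y = +-75 mm rise 175 mm from there, leaning back 15 degrees, along (sin 15, 0, cos 15); a tie bar behind, 127 to 143 mm up.
- seat (a point): where the centre of the panel's back lies when seated: on the rest face, 100 mm up the slope, y = 0 of the jig. The ledge below is square to the rest face, 30 mm deep to the front, ending in a 5 mm thick lip 28 mm high; end cheeks, also 28 mm high, leave 208 mm along y (y = +-104 mm).
- pull_handle: the spring-return contact slide with its T-shaped pull handle. Slides only along the jig's x: home as built, drawn out to the front (-x) up to a stop at 36 mm. Spring 4 N at home, 10 N at 30 mm, plus up to 4 N from the contact pins, which meet a seated panel after 12 to 17 mm. Frame parallel to the jig's and equal to it at home (use stem).
- stem (a point): middle of the handle's free stem, 36 mm up in the jig's frame (z), moves with it. Steel stem 12 mm wide (y), z 27 to 45 mm, 40 mm free along x between spring barrel and black cross bar (60 mm along y, 14 mm thick, z 26 to 48 mm, centre 28 mm in front, -x, of this point). Fingers closing along the jig's y fit here behind the cross bar. Base plate below: top at z = 10 mm.
- pointer (a point): tip of the small dark steel pointer blade, 2 mm thick, at the right-hand (-y) end of the cross bar; moves with the handle. At home it is at x = -114 mm of the jig.
- index_clip: small fixed black clip on the scale strip right (-y) of the handle, 16 x 11 x 13 mm, with two upright ridges 3 mm thick and 6 mm clear of each other along the jig's x; its place along the scale varies (20 to 32 mm in front of the pointer's home). Frame parallel to the jig's.
- index_mark (a point): middle of the gap between the two ridges, at their inner end; the pointer is at the mark when it has the same x along the jig.
- pin_head: block with four brass contact pins behind the panel, at z = 81 mm of the jig, sprung on the contact slide; moves to the front with the handle and presses on the lower part of the panel's back. Frame as the jig's at home.
- flux_bottle: bystander: small bottle 34 mm across, 95 mm high, origin at its underside
- solder_spool: bystander: spool 54 mm across, 40 mm high, origin at its underside
- multimeter: bystander: hand multimeter lying flat, 150 x 76 x 34 mm, origin at its underside
- board_vice: fixed board vice between rack and jig, about 105 x 218 mm and 74 mm high, lies across the way; origin at its underside

How it is judged:
By the outcome, as a careful person would: the job done as asked, in the order asked, and still so for the second after the job is handed in, while the arm keeps its last pose, push and grip.
It also fails if it takes over 53 s, if anything falls off the work surface, if the arm or the gripper's body presses on something with over 40 N, if the wrist force passes 120 N, or if a joint passes its speed limit or range.

## Working session

There is one attempt and no reset: what is moved stays moved. The work goes in short steps, Python scripts to look and compute and a tool call to move; the robot and the scene stay as the last step left them, time stands still between calls to the robot, and variables do not carry over. Pictures are saved under pics/ and viewed, at most 10 in all, crops included, and the job is handed in when it is done.

Besides the shell and the picture viewer there is one more tool, called after "Call:" by a JSON object that holds its "method" and its "body", one argument or row to a line. carry_out: Moves the arm, as the interface text tells. Its arguments: {"type":"object","properties":{"plan":{"type":"array"},"jaw":{"type":"number"},"newtons":{"type":"number"}},"required":["plan"]}

```bash
mkdir -p pics
cat > h.py <<'E'
import numpy as np, cv2
from cell import bot
def save(n,f): cv2.imwrite(f'pics/{n}.png', f['image'][:,:,::-1])
def plane(f,uv,z):
    uv=np.atleast_2d(uv).astype(float); R=np.array(f['R']);t=np.array(f['t']);K=np.array(f['intrinsics'])
    c=-R.T@t; d=(R.T@np.linalg.inv(K)@np.c_[uv,np.ones(len(uv))].T).T
    return c+d*((z-c[2])/d[:,2])[:,None]
def proj(f,X):
    R=np.array(f['R']);t=np.array(f['t']);K=np.array(f['intrinsics'])
    p=(K@(R@np.atleast_2d(X).T+t[:,None])).T; return p[:,:2]/p[:,2:]
E
python3 - <<'E'
from h import *
for n in ('scene','top'):
    f=bot.grab_frame(n); save(n+'0',f)
    R=np.array(f['R']);t=np.array(f['t']); print(n,(-R.T@t).round(3),R.round(3).tolist(),np.array(f['intrinsics']).round(1).tolist())
s=bot.get_state(); print(s)
E
```

```text
scene [-0.312  0.675  0.744] [[-0.649, -0.76, 0.017], [-0.375, 0.301, -0.877], [0.662, -0.575, -0.481]] [[561.0, 0.0, 322.4], [0.0, 561.0, 241.3], [0.0, 0.0, 1.0]]
top [ 0.416 -0.064  1.372] [[-0.027, -1.0, 0.007], [-0.996, 0.026, -0.086], [0.086, -0.009, -0.996]] [[595.8, 0.0, 312.8], [0.0, 595.8, 247.1], [0.0, 0.0, 1.0]]
{'clock': 0.1, 'joint_pos': array([-1.27641817e+00,  1.31125082e-01,  1.48919660e+00,  1.66435872e-05,
        1.52298986e+00, -8.53972725e-02]), 'joint_velocities': array([ 0.00109467, -0.00337517, -0.00247238, -0.001042  ,  0.00016884,
       -0.00116753]), 'joint_torque': array([ 1.72886434e-03, -5.70952106e+01, -5.01942086e+01, -8.32558180e-05,
        8.09845078e-03, -1.33733042e-05]), 'eef_pos': array([ 0.22232022, -0.55679426,  0.25531134]), 'tcp_rot': array([-8.55623812e-04,  9.82025148e-01,  1.88748164e-01, -8.13737955e-05]), 'force': array([-0.29696607,  0.40708824,  0.09867006]), 'torque': array([-0.03267875,  0.01516473, -0.01713992]), 'grip_force': 0.0, 'finger_gap': 1.005587776610436}
```

View pics/scene0.png

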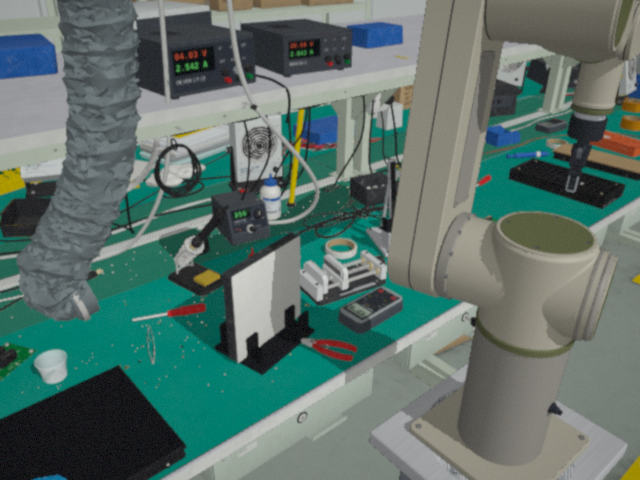

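View pics/top0.png

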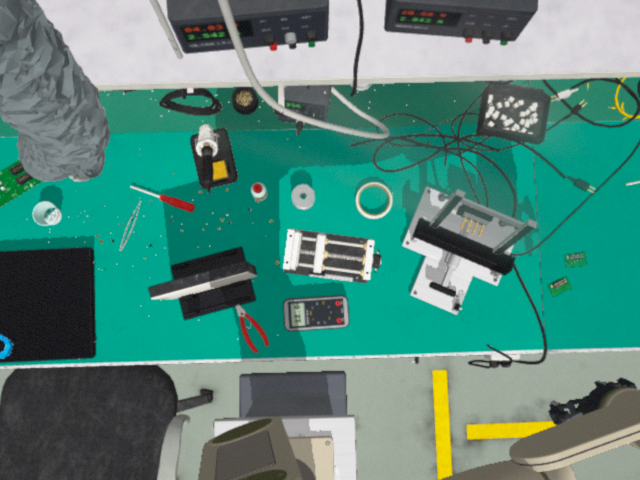

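The scene view shows the panel in the rack (about 225-300, 235-360), and the arm hides the jig. In the top view the panel's top edge runs from about (150,292) to (256,268). The jig is around (470,245), with its handle to the lower left at (445,293).

Run:
```python
import cv2,numpy as np
a=cv2.imread('pics/top0.png')
j=cv2.resize(a[180:320,395:545],None,fx=4,fy=4,interpolation=cv2.INTER_CUBIC)
cv2.imwrite('pics/jig.png',j)
r=cv2.resize(a[235:330,140:270],None,fx=6,fy=6,interpolation=cv2.INTER_CUBIC)
cv2.imwrite('pics/rack.png',r)
```

```text
(no output)
```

View pics/jig.png

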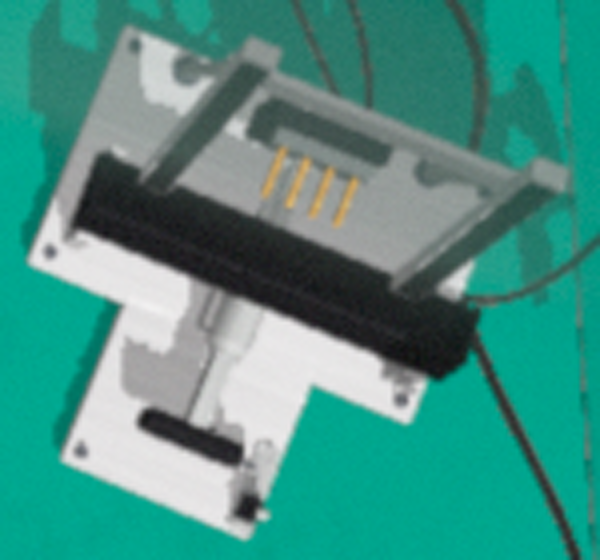

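View pics/rack.png

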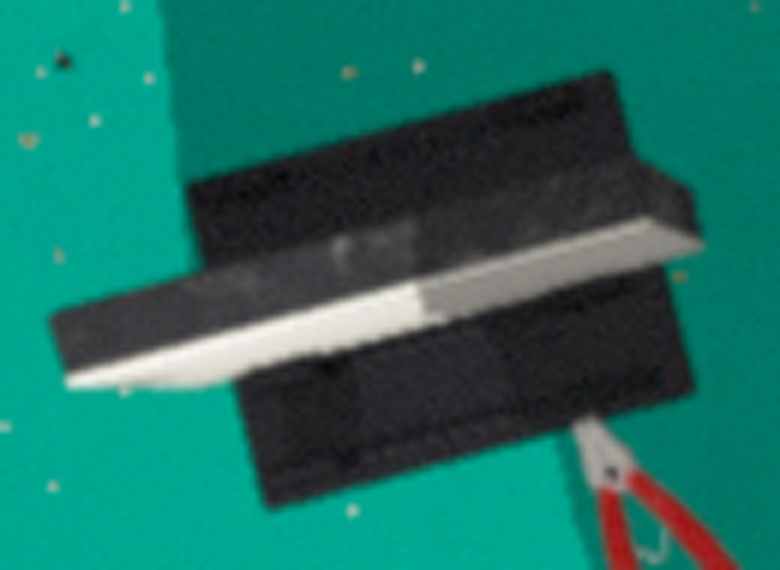

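The jig crop (4x, offset 395,180) shows:
- Base corners at (62,460), (250,540), (412,424), (30,262) and (130,27).
- Bar tops at about (262,45) and (550,170).
- Cross bar from (140,415) to (242,455), and the clip at (250,503).

The rack crop (6x, offset 140,235) shows the panel's top face with corners (50,318), (635,160), (645,218) and (68,378).

```bash
cat > m.py <<'E'
from h import *
f=bot.grab_frame('top')
def J(p,z): return plane(f,np.array(p)/4+[395,180],z)
def Rk(p,z): return plane(f,np.array(p)/6+[140,235],z)
P=Rk([(50,318),(635,160),(645,218),(68,378)],.21)
print('panel top',P.round(4).tolist()); print([np.linalg.norm(P[i]-P[(i+1)%4]).round(4) for i in range(4)], P.mean(0))
d=P[1]-P[0]+P[2]-P[3]; print('ang of edge', np.degrees(np.arctan2(d[1],d[0])))
for z in (.01,.06):
  B=Rk([(190,183),(610,72),(692,390),(268,508)],z); print('rack',z,[np.linalg.norm(B[i]-B[(i+1)%4]).round(4) for i in range(4)],B.mean(0))
d=B[1]-B[0]+B[2]-B[3]; print('ang', np.degrees(np.arctan2(d[1],d[0])))
b=J([(62,460),(250,540),(412,424),(30,262),(130,27)],.018); print('base',b.round(4).tolist())
print([np.linalg.norm(b[i]-b[(i+1)%5]).round(4) for i in range(5)])
for i,j in((0,1),(3,2),(3,4)):
  d=b[j]-b[i];print('ang',np.degrees(np.arctan2(d[1],d[0])))
t=J([(244,68),(278,75),(530,188),(572,190)],.237); print('bar tops',t.round(4).tolist())
c=J([(140,412),(242,455)],.056); print('cross',c.round(4).tolist(),np.linalg.norm(c[1]-c[0]))
k=J([(250,503)],.03);print('clip',k.round(4))
E
python3 m.py
```

```text
panel top [[0.445, 0.2464, 0.21], [0.4912, 0.0563, 0.21], [0.4723, 0.0534, 0.21], [0.4255, 0.2406, 0.21]]
[np.float64(0.1956), np.float64(0.0192), np.float64(0.193), np.float64(0.0203)] [0.45849916 0.14916877 0.21      ]
ang of edge -76.14960740891317
rack 0.01 [np.float64(0.1649), np.float64(0.1253), np.float64(0.1658), np.float64(0.127)] [0.45751362 0.1518399  0.01      ]
rack 0.06 [np.float64(0.1589), np.float64(0.1207), np.float64(0.1597), np.float64(0.1223)] [0.45600675 0.14390524 0.06      ]
ang -76.29816374326712
base [[0.418, -0.2955, 0.018], [0.3701, -0.4001, 0.018], [0.4331, -0.4954, 0.018], [0.5311, -0.2818, 0.018], [0.6654, -0.3449, 0.018]]
[np.float64(0.115), np.float64(0.1142), np.float64(0.235), np.float64(0.1484), np.float64(0.2523)]
ang -114.61956254694975
ang -114.66034666727806
ang -25.148740609969618
bar tops [[0.6037, -0.3536, 0.237], [0.5999, -0.3699, 0.237], [0.542, -0.4885, 0.237], [0.5405, -0.5087, 0.237]]
cross [[0.4432, -0.3332, 0.056], [0.4181, -0.3884, 0.056]] 0.06072783691628579
clip [[ 0.3911 -0.3981  0.03  ]]
```

Call:
{"method": "carry_out", "body": {
  "plan": [
    [45, 35, 40, 0, 0, 0],
    [90, 70, 80, 0, 0, 0],
    [135, 105, 120, 0, 0, 0],
    [178, 137, 150, 0, 0, 0],
    [178, 137, 150, 0, 0, 0]
  ]
}}

```text
clock: 0.78
eef_pos: [0.4029, -0.4186, 0.409]
tcp_rot: [0.001, 0.982, 0.19, 0.001]
force: [-0.1, 0.2, -0.3]
finger_gap: 0.999
grip_force: 0.0
```

Run:
```python
from h import *
f=bot.grab_frame('wrist'); save('w1',f)
R=np.array(f['R']);t=np.array(f['t']); print((-R.T@t).round(4).tolist(),R.round(3).tolist(),np.array(f['intrinsics']).round(1).tolist())
s=bot.get_state(); print(s['clock'],s['eef_pos'],s['tcp_rot'],s['joint_pos'].round(3))
```

```text
[0.4822, -0.3865, 0.5271] [[0.373, -0.928, 0.003], [-0.878, -0.352, 0.325], [-0.3, -0.124, -0.946]] [[419.3, 0.0, 316.4], [0.0, 419.3, 237.1], [0.0, 0.0, 1.0]]
0.825 [ 0.40344405 -0.41825552  0.40906654] [0.00129756 0.98168586 0.19049817 0.00128265] [-8.920e-01  6.600e-02  1.282e+00  1.000e-03  1.791e+00  2.950e-01]
```

View pics/w1.png

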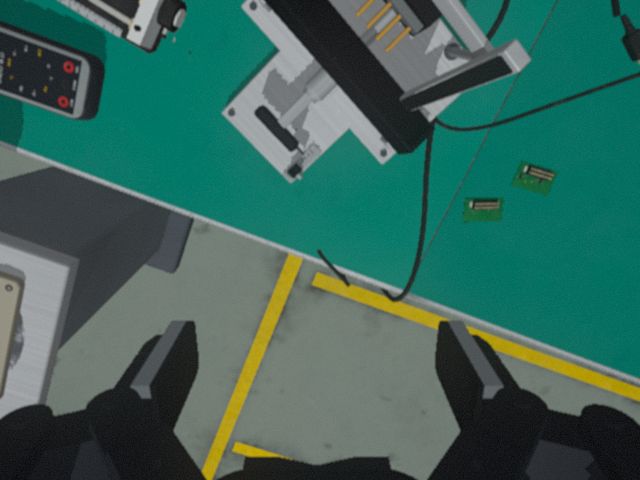

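The wrist view sees the jig at the top edge, with base corners (222,113), (294,182) and (388,163), and the camera sits about 85 mm ahead along tool x. I'll turn towards the rack's orientation on the way and look again.

Call:
{"method": "carry_out", "body": {
  "plan": [
    [30, 30, 8, 0, 0, 10.5],
    [60, 60, 16, 0, 0, 21],
    [85, 95, 24, 0, 0, 31.5],
    [107, 128, 30, 0, 0, 42],
    [107, 128, 30, 0, 0, 52]
  ]
}}

```text
clock: 1.45
eef_pos: [0.5082, -0.291, 0.4353]
tcp_rot: [-0.001, 0.797, 0.603, -0.0]
force: [-0.1, -0.3, -0.5]
finger_gap: 1.002
grip_force: 0.0
```

Run:
```python
from h import *
f=bot.grab_frame('wrist'); save('w2',f)
np.savez('w2.npz',**{k:np.array(f[k]) for k in('R','t','intrinsics')})
f=bot.grab_frame('top'); save('t2',f)
s=bot.get_state(); print(s['clock'],s['eef_pos'],s['tcp_rot'],s['joint_velocities'].round(3))
```

```text
1.55 [ 0.50704443 -0.29262817  0.43476677] [-9.57333029e-04  7.99183240e-01  6.01086408e-01 -6.01953076e-04] [-0.017 -0.001 -0.    -0.001  0.001  0.171]
```

View pics/w2.png

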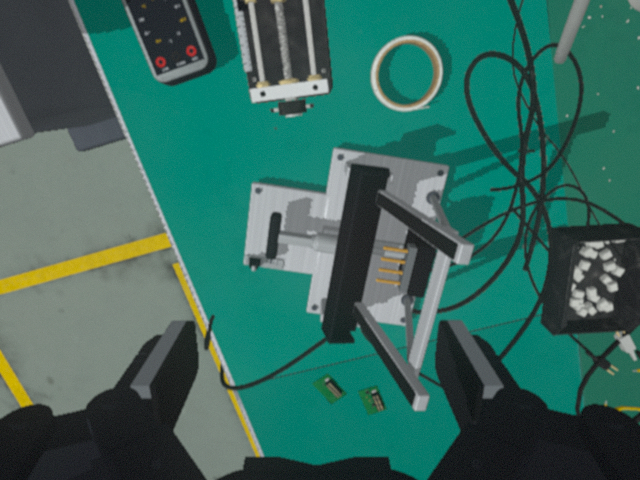

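The jig is in full view here: base at (245-450, 150-325), bar tops at (460,250) and (420,400), cross bar at (275,235), clip at (253,262). I'll zoom in for exact corners.

Run:
```python
import cv2,numpy as np
a=cv2.imread('pics/w2.png'); o=np.zeros((600,800,3),np.uint8)
j=cv2.resize(a[140:420,240:485],None,fx=2,fy=2,interpolation=cv2.INTER_CUBIC); o[:560,:490]=j
c=cv2.resize(a[180:280,240:300],None,fx=5,fy=5,interpolation=cv2.INTER_CUBIC); o[:500,500:800]=c
cv2.imwrite('pics/z2.png',o)
```

```text
(no output)
```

View pics/z2.png

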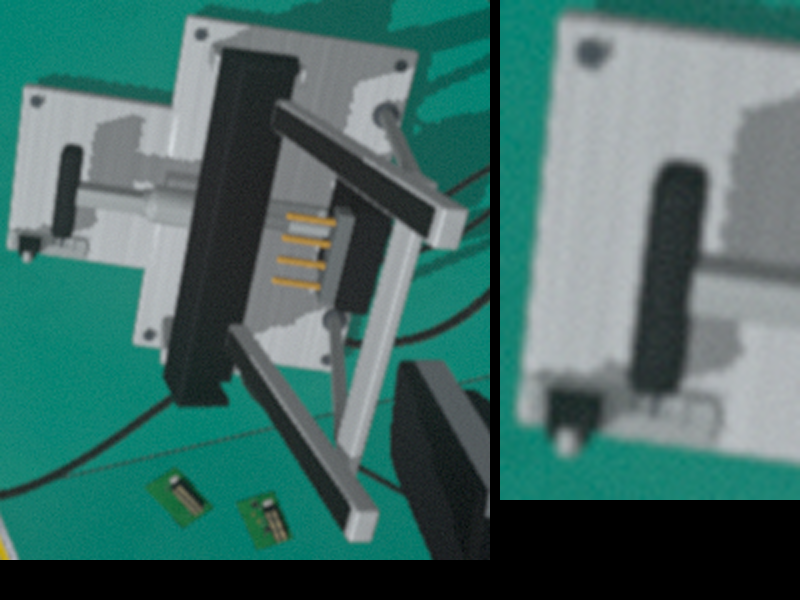

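```bash
cat > fit.py <<'E'
from h import *
from scipy.optimize import least_squares
w=dict(np.load('w2.npz')); f=bot.grab_frame('top')
W=lambda p:(np.array(p)/2+[240,140]); C=lambda p:((np.array(p)-[500,0])/5+[240,180]); T=lambda p:np.array(p)/4+[395,180]
def world(p,X):
    a=p[2];r=np.array([[np.cos(a),-np.sin(a),0],[np.sin(a),np.cos(a),0],[0,0,1]]); return r@np.array(X)+[p[0],p[1],.008]
def obs(p):
    xf,xw,xb=p[3:6]; h=.0575
    return [('w',C((560,15)),(xf,h,.01)),('w',C((520,425)),(xf,-h,.01)),('w',W((135,345)),(xw,-.118,.01)),('w',W((190,15)),(xw,.118,.01)),('w',W((417,50)),(xb,.118,.01)),
    ('w',W((438,206)),(.0453,.084,.229)),('w',W((429,240)),(.0453,.066,.229)),('w',W((352,510)),(.0453,-.066,.229)),('w',W((345,540)),(.0453,-.084,.229)),
    ('w',C((668,278)),(-.114,0,.044)),
    ('t',T((62,460)),(xf,h,.01)),('t',T((250,540)),(xf,-h,.01)),('t',T((412,424)),(xw,-.118,.01)),('t',T((30,262)),(xw,.118,.01)),('t',T((130,27)),(xb,.118,.01)),
    ('t',T((191,436)),(-.114,0,.044))]
def res(p): return np.concatenate([(proj(w if c=='w' else f,world(p,X))[0]-uv) for c,uv,X in obs(p)])
s=least_squares(res,[.53,-.41,-.431,-.15,-.05,.1],loss='soft_l1')
p=s.x; print(p[:2].round(4),np.degrees(p[2]).round(2),p[3:].round(4)); print(res(p).reshape(-1,2).round(1).tolist())
np.save('jig.npy',p[:3])
# clip & pointer in jig frame from wrist: clip black top, z guess
def tojig(X): 
    a=p[2]; d=X-[p[0],p[1],.008]; return np.array([np.cos(a)*d[0]+np.sin(a)*d[1],-np.sin(a)*d[0]+np.cos(a)*d[1],d[2]])*1e3
for n,q,z in(('clip',(577,408),.04),('xbarend',(655,390),.056)):
    print(n,tojig(plane(w,C(q),z)[0]).round(1))
E
python3 fit.py
```

```text
[ 0.5354 -0.4081] -24.32 [-0.1512 -0.0532  0.0941]
[[-0.2, 0.3], [-0.4, -0.5], [0.1, -0.2], [-0.9, 0.2], [-0.3, 0.1], [0.1, -0.2], [-1.1, 3.4], [0.9, 0.1], [0.0, 0.9], [-1.0, 1.9], [-1.0, -1.4], [-0.9, -1.7], [-0.9, -2.3], [-1.5, -1.9], [-2.5, -1.8], [-0.3, -1.0]]
clip [-133.3  -41.2   32. ]
xbarend [-112.6  -26.5   48. ]
```

```bash
cat > fit2.py <<'E'
import io,contextlib
with contextlib.redirect_stdout(io.StringIO()): exec(open('fit.py').read())
g=bot.grab_frame('wrist'); save('w3',g); print(bot.get_state()['joint_velocities'].round(4))
a=cv2.imread('pics/w2.png',0); b=cv2.imread('pics/w3.png',0)
O=[o for o in obs(p) if o[0]=='w']; uv=np.array([o[1] for o in O],np.float32)
nx,st,er=cv2.calcOpticalFlowPyrLK(a,b,uv,None,winSize=(31,31)); print((nx-uv).round(1).tolist(),st.ravel())
def r3(q,which):
    out=[]; i=0
    for c,u,X in obs(q):
        if c=='w':
            if 'g' in which and i!=6: out.append(proj(g,world(q,X))[0]-nx[i])
            i+=1
        elif 't' in which: out.append(proj(f,world(q,X))[0]-u)
    return np.concatenate(out)
for wh in('g','t','gt'):
    s=least_squares(r3,p,args=(wh,),loss='soft_l1');q=s.x
    print(wh,q[:2].round(4),np.degrees(q[2]).round(2),q[3:].round(4),np.abs(s.fun).mean())
    if wh=='g': np.save('jig.npy',q[:3]); print(s.fun.reshape(-1,2).round(1).tolist())
E
python3 fit2.py
```

```text
[-0.0005 -0.0022 -0.0047  0.0028  0.0018 -0.0095]
[[1.2000000476837158, -1.100000023841858], [2.0, -1.0], [2.700000047683716, -1.5], [0.699999988079071, -2.4000000953674316], [1.399999976158142, -3.700000047683716], [2.4000000953674316, -4.400000095367432], [2.5, -4.199999809265137], [4.0, -3.0], [4.099999904632568, -3.0999999046325684], [1.7000000476837158, -1.5]] [1 1 1 1 1 1 1 1 1 1]
g [ 0.5354 -0.4078] -24.53 [-0.1505 -0.0526  0.0943] 0.4105539391703559
[[0.2, -0.1], [-0.1, -0.7], [0.2, -0.3], [-0.2, 0.1], [-0.0, 0.2], [0.2, -0.5], [0.5, -0.2], [-0.3, 0.8], [-1.0, 1.6]]
t [ 0.532  -0.4117] -24.98 [-0.152  -0.055   0.0927] 0.2615984591483027
gt [ 0.5352 -0.4083] -24.41 [-0.151  -0.0531  0.0942] 0.8513834749960533
```

Call:
{"method": "carry_out", "body": {
  "plan": [
    [-6, 55, -10, 0, 0, 6],
    [-12, 110, -25, 0, 0, 12],
    [-18, 165, -40, 0, 0, 18],
    [-24, 220, -55, 0, 0, 24],
    [-30, 275, -70, 0, 0, 30]
  ]
}}

```text
clock: 2.33
eef_pos: [0.4768, -0.0165, 0.3655]
tcp_rot: [-0.0, 0.618, 0.786, -0.0]
force: [0.2, -0.0, -0.6]
finger_gap: 1.003
grip_force: 0.0
```

Call:
{"method": "carry_out", "body": {
  "plan": [
    [-6, 55, -20, 0, 0, 0],
    [-12, 110, -40, 0, 0, 0],
    [-20, 164, -64, 0, 0, 0],
    [-20, 164, -64, 0, 0, 0],
    [-20, 164, -64, 0, 0, 0]
  ]
}}

```text
clock: 2.95
eef_pos: [0.4576, 0.146, 0.3023]
tcp_rot: [0.0, 0.618, 0.786, -0.0]
force: [-0.5, -1.0, 0.2]
finger_gap: 1.003
grip_force: 0.0
```

Run:
```python
from h import *
f=bot.grab_frame('wrist'); save('w4',f)
np.savez('w4.npz',**{k:np.array(f[k]) for k in('R','t','intrinsics')})
s=bot.get_state(); print(s['clock'],s['eef_pos'],s['tcp_rot'],s['joint_pos'].round(3))
```

```text
3.0 [0.45794957 0.14566481 0.30275456] [4.05857590e-04 6.18329042e-01 7.85919221e-01 9.15233017e-05] [ 2.020e-01 -2.130e-01  1.738e+00 -1.000e-03  1.616e+00 -3.600e-02]
```

View pics/w4.png

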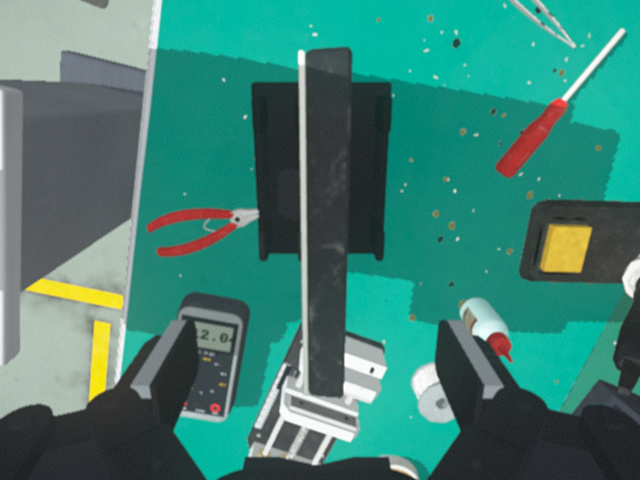

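The panel's top face has corners (305,50), (352,47), (346,395) and (308,394), and it runs straight between the open fingers, slightly right of centre.

Run:
```python
from h import *
w=dict(np.load('w4.npz')); P=plane(w,[(305,50),(352,47),(346,395),(308,394)],.21)
print(P.round(4).tolist(),P.mean(0).round(4)); print([np.linalg.norm(P[i]-P[(i+1)%4]).round(4) for i in range(4)])
for i,j in((0,3),(1,2)):
  d=P[j]-P[i];print(np.degrees(np.arctan2(d[1],d[0])))
s=bot.get_state(); q=s['tcp_rot']; from scipy.spatial.transform import Rotation as Ro
print(Ro.from_quat(np.r_[q[1:],q[0]]).as_matrix().round(4), s['eef_pos'])
```

```text
[[0.4298, 0.2449, 0.21], [0.4505, 0.2512, 0.21], [0.4979, 0.063, 0.21], [0.4752, 0.0582, 0.21]] [0.4633 0.1543 0.21  ]
[np.float64(0.0216), np.float64(0.1941), np.float64(0.0232), np.float64(0.1921)]
-76.33861020627305
-75.86566896066013
[[-2.353e-01  9.719e-01  8.000e-04]
 [ 9.719e-01  2.353e-01 -4.000e-04]
 [-5.000e-04  6.000e-04 -1.000e+00]] [0.45794957 0.14566481 0.30275456]
```

Call:
{"method": "carry_out", "body": {
  "plan": [
    [4, 7, -35, 0, 0, 0],
    [4, 7, -70, 0, 0, 0],
    [4, 7, -102, 0, 0, 0],
    [4, 7, -102, 0, 0, 0]
  ],
  "jaw": 0.75,
  "newtons": 30
}}

```text
clock: 3.5
eef_pos: [0.4605, 0.1519, 0.1983]
tcp_rot: [-0.001, 0.619, 0.786, -0.002]
force: [-0.4, -1.0, -0.1]
finger_gap: 0.75
grip_force: 0.0
```

Call:
{"method": "carry_out", "body": {
  "plan": [
    [0, 0, 0, 0, 0, 0],
    [0, 0, 0, 0, 0, 0],
    [0, 0, 0, 0, 0, 0],
    [0, 0, 0, 0, 0, 0],
    [0, 0, 0, 0, 0, 0]
  ],
  "jaw": 0.2,
  "newtons": 30
}}

```text
clock: 4.12
eef_pos: [0.4623, 0.1536, 0.2025]
tcp_rot: [0.001, 0.617, 0.787, 0.001]
force: [-1.5, -1.9, 6.5]
finger_gap: 0.287
grip_force: 29.1
```

Gripped at a 24.4 mm opening with almost no side force, so the wrist measurement is sound. Lifting.

Call:
{"method": "carry_out", "body": {
  "plan": [
    [0, 0, 0, 0, 0, 0],
    [0, 0, 20, 0, 0, 0],
    [0, 0, 55, 0, 0, 0],
    [0, 0, 100, 0, 0, 0],
    [0, 0, 145, 0, 0, 0]
  ],
  "jaw": 0.2,
  "newtons": 70
}}

```text
clock: 4.75
eef_pos: [0.4612, 0.1537, 0.3468]
tcp_rot: [-0.0, 0.617, 0.787, -0.0]
force: [0.5, -0.1, -4.4]
finger_gap: 0.285
grip_force: 69.7
```

Call:
{"method": "carry_out", "body": {
  "plan": [
    [2, -45, 5, 0, 0, -6],
    [4, -95, 5, 0, 0, -14],
    [6, -145, 5, 0, 0, -22],
    [8, -195, 5, 0, 0, -30],
    [10, -245, 5, 0, 0, -38.1]
  ]
}}

```text
clock: 5.38
eef_pos: [0.4713, -0.0928, 0.3507]
tcp_rot: [0.0, 0.841, 0.54, 0.0]
force: [0.0, 0.2, -3.5]
finger_gap: 0.284
grip_force: 69.7
```

Run:
```python
from h import *
from scipy.spatial.transform import Rotation as Ro
s=bot.get_state(); q=s['tcp_rot'];print(s['clock'],s['eef_pos'],s['force'],s['finger_gap']); M=Ro.from_quat(np.r_[q[1:],q[0]]).as_matrix(); print(M.round(3), np.degrees(np.arctan2(M[1,1],M[0,1])))
```

```text
5.375 [ 0.4712707  -0.09276881  0.350695  ] [ 0.02730486  0.20854922 -3.45465819] 0.28437581366705683
[[ 0.416  0.909  0.001]
 [ 0.909 -0.416 -0.   ]
 [ 0.     0.001 -1.   ]] -24.596671684009465
```

Call:
{"method": "carry_out", "body": {
  "plan": [
    [2, -55, -2, 1.2, 2.7, 0],
    [4, -115, -4, 2.5, 5.5, 0],
    [6, -175, -6, 3.8, 8.2, 0],
    [8, -235, -8, 5, 11, 0],
    [11, -290, -10, 6.2, 13.65, 0]
  ]
}}

```text
clock: 6.0
eef_pos: [0.4823, -0.3835, 0.3404]
tcp_rot: [-0.11, 0.833, 0.537, -0.071]
force: [0.6, 0.4, -2.4]
finger_gap: 0.279
grip_force: 70.0
```

Call:
{"method": "carry_out", "body": {
  "plan": [
    [25, -11, 0, 0, 0, 0],
    [60, -28, 0, 0, 0, 0],
    [91, -41, -5, 0, 0, 0],
    [91, -41, -10, 0, 0, 0],
    [91, -41, -10, 0, 0, 0]
  ]
}}

```text
clock: 6.62
eef_pos: [0.5732, -0.4221, 0.3291]
tcp_rot: [-0.111, 0.833, 0.538, -0.071]
force: [-0.4, -0.0, -4.1]
finger_gap: 0.285
grip_force: 70.8
```

Run:
```python
from h import *
from scipy.spatial.transform import Rotation as Ro
s=bot.get_state(); q=s['tcp_rot'];print(s['clock'],s['eef_pos'],s['force'],s['finger_gap']); M=Ro.from_quat(np.r_[q[1:],q[0]]).as_matrix(); print(M.round(3))
p=np.load('jig.npy');a=p[2];d=s['eef_pos']-[p[0],p[1],.008];print('jig',np.cos(a)*d[0]+np.sin(a)*d[1],-np.sin(a)*d[0]+np.cos(a)*d[1],d[2])
f=bot.grab_frame('wrist'); g=bot.grab_frame('top')
for n,x in(('w5',f),('t5',g)): save(n,x); np.savez(n+'.npz',**{k:np.array(x[k]) for k in('R','t','intrinsics')})
o=np.zeros((600,800,3),np.uint8)
o[:480,:400]=f['image'][:,120:520,::-1]
c=cv2.resize(g['image'][170:320,395:545,::-1],(400,400),interpolation=cv2.INTER_CUBIC); o[:400,400:]=c
cv2.imwrite('pics/c5.png',o)
```

```text
6.625 [ 0.5732337  -0.42208725  0.32905768] [-0.40801742 -0.03318675 -4.12029701] 0.2852533539101224
[[ 0.412  0.88  -0.237]
 [ 0.911 -0.398  0.108]
 [ 0.001 -0.261 -0.965]]
jig 0.040329482466238874 0.0027305948366011853 0.3210576762389404
```

View pics/c5.png

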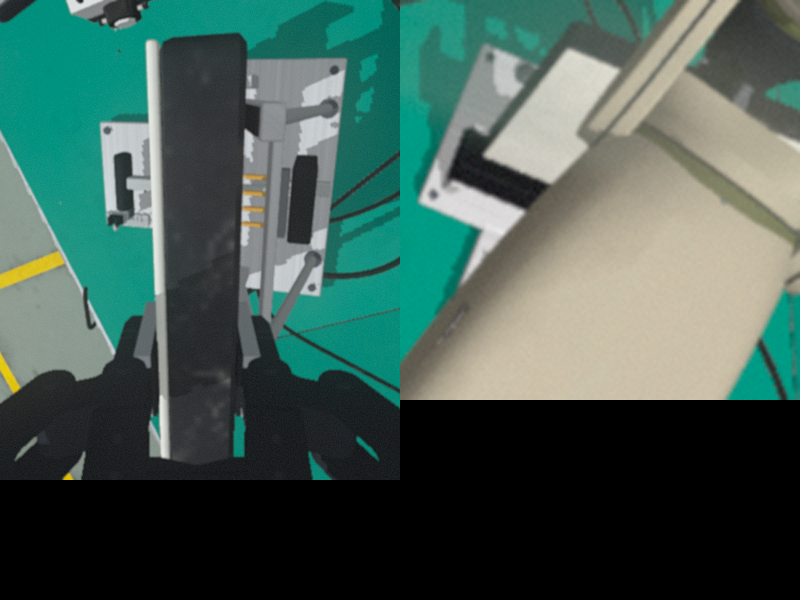

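```bash
cat > chk.py <<'E'
from h import *
from scipy.optimize import least_squares
from scipy.spatial.transform import Rotation as Ro
w=dict(np.load('w5.npz')); s=bot.get_state(); q=s['tcp_rot'];M=Ro.from_quat(np.r_[q[1:],q[0]]).as_matrix(); T=s['eef_pos']
top=T-M[:,2]*.0075
R,t,K=w['R'],w['t'],w['intrinsics']; c=-R.T@t
for u in((163+120,38),(242+120,36)):
    d=R.T@np.linalg.inv(K)@[*u,1]; X=c+d*((top-c)@M[:,2])/(d@M[:,2]); print('panel corner in tool (mm)',((X-T)@M*1e3).round(1))
def world(p,X):
    a=p[2];r=np.array([[np.cos(a),-np.sin(a),0],[np.sin(a),np.cos(a),0],[0,0,1]]); return r@np.array(X)+[p[0],p[1],.008]
O=[((101,122),(-.1508,.0575,.01)),((346,59),(.0942,.118,.01)),((320,296),(.0942,-.118,.01)),((107,227),(-.1508,-.0575,.01))]
res=lambda p:np.concatenate([proj(w,world(p,X))[0]-np.array(u)-[120,0] for u,X in O])
S=least_squares(res,np.load('jig.npy')); p=S.x;print(p[:2].round(4),np.degrees(p[2]).round(2),S.fun.round(1))
# top-cam check: left lip/cheek corner vs panel lower-left corner
g=dict(np.load('t5.npz')); C=lambda u:(np.array(u)-[400,0])*.375+[395,170]
pt=plane(g,C((485,150)),s['eef_pos'][2]-.1925*.966); print('panel low +y corner (top)',pt)
j=np.load('jig.npy')
for e in(10,):print(proj(g,world(j,(-.034,.104,.07))),C((455,178)))
E
python3 chk.py
```

```text
panel corner in tool (mm) [97.4 -5.9 -7.5]
panel corner in tool (mm) [97.8 12.7 -7.5]
[ 0.5356 -0.4094] -24.46 [-0.5  1.4 -0.1 -0.5  0.   1.   0.6 -2. ]
panel low +y corner (top) [[ 0.55905601 -0.31349326  0.14570831]]
[[414.40689522 235.33967706]] [415.625 236.75 ]
```

The top face is 25 mm wide including its white strip, and it sits centred in the grip. The panel needs about 2.5 mm towards jig -y. I'll move to just above the lip.

Call:
{"method": "carry_out", "body": {
  "plan": [
    [6, -4, -2, 0, 0, 0],
    [11, -7.7, -3.5, 0, 0, 0],
    [7, -6, -20, 0, 0, 0],
    [2.7, -4, -37.3, 0, 0, 0],
    [2.7, -4, -37.3, 0, 0, 0]
  ]
}}

```text
clock: 7.35
eef_pos: [0.5753, -0.4258, 0.292]
tcp_rot: [-0.111, 0.833, 0.537, -0.071]
force: [0.3, -0.6, -3.7]
finger_gap: 0.285
grip_force: 70.6
```

```bash
cat > st.py <<'E'
from h import *
from scipy.spatial.transform import Rotation as Ro
s=bot.get_state(); q=s['tcp_rot'];M=Ro.from_quat(np.r_[q[1:],q[0]]).as_matrix()
p=[.5355,-.4086,np.radians(-24.5)];a=p[2];d=(s['eef_pos']-[p[0],p[1],.008])*1e3
x=np.cos(a)*d[0]+np.sin(a)*d[1];y=-np.sin(a)*d[0]+np.cos(a)*d[1];z=d[2]-60;S,C=np.sin(np.pi/12),np.cos(np.pi/12)
print(s['clock'],'eef',s['eef_pos'].round(4),'jig',x.round(1),y.round(1),z.round(1)+60,'u',(x*S+z*C).round(1),'n',(-x*C+z*S).round(1),'F',s['force'].round(1),'T',s['torque'].round(2),'gap',s['finger_gap'].round(3))
jx=np.array([np.cos(a),np.sin(a),0]);jy=np.array([-np.sin(a),np.cos(a),0])
print('toolz in jig',[(M[:,2]@v).round(3) for v in(jx,jy)],'Fjig',(s['force']@jx).round(1),(s['force']@jy).round(1))
E
python3 st.py
```

```text
Traceback (most recent call last):
  File "st.py", line 6, in <module>
    print(s['clock'],'eef',s['eef_pos'].round(4),'jig',x.round(1),y.round(1),z.round(1)+60,'u',(x*S+z*C).round(1),'n',(-x*C+z*S).round(1),'F',s['force'].round(1),'T',s['torque'].round(2),'gap',s['finger_gap'].round(3))
                                                                                                                                                                                                 ^^^^^^^^^^^^^^^^^^^^^
AttributeError: 'float' object has no attribute 'round'
```

Call:
{"method": "carry_out", "body": {
  "plan": [
    [-1, 0.5, -9, 0, 0, 0],
    [-3.2, 1.5, -17, 0, 0, 0],
    [-5, 2.2, -24, 0, 0, 0],
    [-5.7, 2.6, -27, 0, 0, 0],
    [-5.7, 2.6, -27, 0, 0, 0]
  ]
}}

```text
clock: 7.98
eef_pos: [0.5703, -0.4235, 0.2657]
tcp_rot: [-0.11, 0.833, 0.538, -0.071]
force: [-0.0, 0.3, -4.1]
finger_gap: 0.28
grip_force: 70.8
```

```bash
sed -i "s/s\['finger_gap'\].round(3)/s['finger_gap']/" st.py; python3 st.py
```

```text
7.975 eef [ 0.5703 -0.4235  0.2657] jig 37.9 0.8 257.7 u 200.7 n 14.6 F [-0.   0.3 -4.1] T [-0.12 -0.36 -0.02] gap 0.2802511368884216
toolz in jig [np.float64(-0.259), np.float64(-0.0)] Fjig -0.2 0.3
```

No contact yet, with 8 mm to go. Continuing gently.

Call:
{"method": "carry_out", "body": {
  "plan": [
    [-0.7, 0.3, -2.5, 0, 0, 0],
    [-1.3, 0.6, -5, 0, 0, 0],
    [-1.8, 0.8, -7, 0, 0, 0],
    [-2.1, 0.9, -8, 0, 0, 0],
    [-2.1, 0.9, -8, 0, 0, 0]
  ]
}}

```text
clock: 8.6
eef_pos: [0.5684, -0.4228, 0.2582]
tcp_rot: [-0.11, 0.833, 0.538, -0.07]
force: [-0.7, -0.7, -2.7]
finger_gap: 0.28
grip_force: 71.0
```

```bash
python3 st.py
```

```text
8.6 eef [ 0.5684 -0.4228  0.2582] jig 35.8 0.7 250.2 u 192.9 n 14.6 F [-0.7 -0.7 -2.7] T [-0.13 -0.3   0.03] gap 0.28015222726411326
toolz in jig [np.float64(-0.258), np.float64(-0.0)] Fjig -0.3 -0.9
```

Call:
{"method": "carry_out", "body": {
  "plan": [
    [-0.2, 0.1, -1, 0, 0, 0],
    [-0.4, 0.2, -2, 0, 0, 0],
    [0.6, -0.3, -2.3, 0, 0, 0],
    [1.4, -0.6, -2.5, 0, 0, 0],
    [1.4, -0.6, -2.5, 0, 0, 0]
  ]
}}

```text
clock: 9.22
eef_pos: [0.5688, -0.4235, 0.2577]
tcp_rot: [-0.11, 0.833, 0.537, -0.071]
force: [-6.3, 1.4, 8.3]
finger_gap: 0.279
grip_force: 72.3
```

```bash
python3 st.py
python3 - <<'E'
from h import *
for n in('wrist','scene'):
    save(n+'6',bot.grab_frame(n))
E
```

```text
9.225 eef [ 0.5688 -0.4235  0.2577] jig 36.5 0.3 249.7 u 192.7 n 13.8 F [-6.3  1.4  8.3] T [ 0.84  1.57 -0.01] gap 0.27854706247655225
toolz in jig [np.float64(-0.259), np.float64(-0.001)] Fjig -6.3 -1.3
```

Call:
{"method": "carry_out", "body": {
  "plan": [
    [0, 0, 0, 0, 0, 0],
    [0, 0, 0, 0, 0, 0],
    [0, 0, 0, 0, 0, 0],
    [0, 0, 0, 0, 0, 0]
  ],
  "jaw": 0.65
}}

```text
clock: 9.82
eef_pos: [0.5698, -0.4232, 0.2553]
tcp_rot: [-0.11, 0.833, 0.538, -0.071]
force: [-0.5, -0.5, -0.4]
finger_gap: 0.647
grip_force: 0.0
```

Call:
{"method": "carry_out", "body": {
  "plan": [
    [2.3, -1.1, 10, 0, 0, 0],
    [7, -3.2, 29, 0, 0, 0],
    [14, -6.4, 58, 0, 0, 0],
    [21.5, -9.7, 88, 0, 0, 0]
  ]
}}

```text
clock: 10.32
eef_pos: [0.5914, -0.433, 0.3452]
tcp_rot: [-0.109, 0.833, 0.538, -0.07]
force: [-0.8, -0.0, 0.3]
finger_gap: 0.648
grip_force: 0.0
```

```bash
python3 st.py
python3 - <<'E'
from h import *
f=bot.grab_frame('wrist'); save('w7',f); np.savez('w7.npz',**{k:np.array(f[k]) for k in('R','t','intrinsics')})
E
```

```text
10.325 eef [ 0.5914 -0.433   0.3452] jig 61.0 0.9 337.2 u 283.6 n 12.9 F [-0.8 -0.   0.3] T [-0.09 -0.15 -0.01] gap 0.6477098399311152
toolz in jig [np.float64(-0.258), np.float64(-0.0)] Fjig -0.7 -0.4
```

View pics/w7.png

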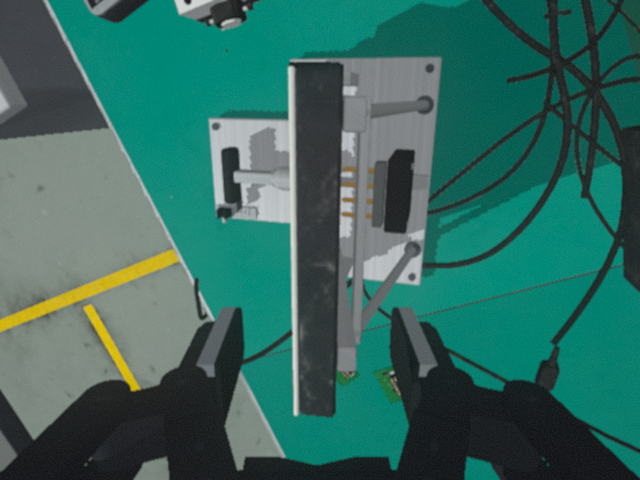

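The panel stands in the cradle against the bars, with its top face at (290-342, 60-415), and the gripper is clear. Next is the handle: untilt, move to the front and turn 90°. The 10 views are used up, so the rest is measured numerically.

Call:
{"method": "carry_out", "body": {
  "plan": [
    [-20, 9, 3, -2, -4.4, 0],
    [-50, 22, 3, -4.1, -9, 0],
    [-85, 38, 3, -6.2, -13.6, 0],
    [-115, 51, 0, -6.2, -13.6, 0],
    [-134, 60, -20, -6.2, -13.6, 0]
  ],
  "jaw": 0.5
}}

```text
clock: 11.0
eef_pos: [0.4562, -0.3729, 0.3264]
tcp_rot: [0.002, 0.84, 0.542, 0.0]
force: [0.2, 0.1, -0.3]
finger_gap: 0.5
grip_force: 0.0
```

Call:
{"method": "carry_out", "body": {
  "plan": [
    [0, 0, 0, 0, 0, 10.5],
    [0, 0, 0, 0, 0, 21],
    [0, 0, 0, 0, 0, 31.5],
    [0, 0, -10, 0, 0, 42],
    [0, 0, -30, 0, 0, 52]
  ]
}}

```text
clock: 11.62
eef_pos: [0.4578, -0.3736, 0.2952]
tcp_rot: [0.002, 0.515, 0.857, -0.001]
force: [0.3, -0.2, -0.3]
finger_gap: 0.502
grip_force: 0.0
```

Call:
{"method": "carry_out", "body": {
  "plan": [
    [0, 0, -20, 0, 0, 10],
    [0, 0, -50, 0, 0, 20],
    [0, 0, -90, 0, 0, 30],
    [0, 0, -120, 0, 0, 38],
    [0, 0, -120, 0, 0, 38]
  ]
}}

```text
clock: 12.25
eef_pos: [0.456, -0.3718, 0.171]
tcp_rot: [-0.002, 0.211, 0.977, 0.001]
force: [-0.7, 0.2, 0.6]
finger_gap: 0.503
grip_force: 0.0
```

```bash
python3 st.py
python3 - <<'E'
from h import *
from scipy.spatial.transform import Rotation as Ro
f=bot.grab_frame('wrist'); save('w8',f); np.savez('w8.npz',**{k:np.array(f[k]) for k in('R','t','intrinsics')})
q=bot.get_state()['tcp_rot'];print(Ro.from_quat(np.r_[q[1:],q[0]]).as_matrix().round(3).tolist())
p=[.5355,-.4086,np.radians(-24.5)]
def W(X):
    a=p[2];r=np.array([[np.cos(a),-np.sin(a),0],[np.sin(a),np.cos(a),0],[0,0,1]]); return r@np.array(X)/1e3+[p[0],p[1],.008]
for n,X in dict(bar0=(-114,30,48),bar1=(-114,-30,48),bf=(-121,0,48),bb=(-107,0,48),stemb=(-66,0,45),ptr=(-114,-36,40),clipA=(-134,-42,32),clipB=(-146,-42,32),fl=(-150.8,57.5,10),fr=(-150.8,-57.5,10)).items(): print(n,proj(f,W(X))[0].round(1))
E
```

```text
12.25 eef [ 0.456  -0.3718  0.171 ] jig -87.6 0.5 163.0 u 76.8 n 111.3 F [-0.7  0.2  0.6] T [ 0.03 -0.03 -0.04] gap 0.5025668785705252
toolz in jig [np.float64(-0.004), np.float64(0.001)] Fjig -0.7 -0.1
[[-0.91, 0.415, -0.001], [0.415, 0.91, 0.0], [0.001, -0.0, -1.0]]
bar0 [366.3 198.4]
bar1 [261.  198.2]
bf [313.6 186.2]
bb [313.7 210.2]
stemb [313.7 273.6]
ptr [252.5 195.1]
clipA [242.6 158.8]
clipB [241.5 138. ]
fl [405.6 127. ]
fr [222.3 126.7]
```

Run:
```python
import cv2,numpy as np
g=cv2.imread('pics/w8.png',0)
n,l,s,c=cv2.connectedComponentsWithStats((g[100:300,200:420]<70).astype(np.uint8))
for i in range(1,n):
    if s[i,4]>40: print(s[i]+[200,100,0,0,0],c[i]+[200,100])
print(118,'..216, cols 216..290')
for r in range(118,218,2): print(r,''.join('@%#*+=-:. '[min(9,int(v)//24)] for v in g[r,216:296]))
```

```text
[225 139  22  25 461] [236.15835141 151.09544469]
[ 263  182  103   27 2632] [314.66147416 194.78229483]
118 ..216, cols 216..290
118 ***********+*************+*****************************************+*+*+++*+****
120 **********+*****************************************+***+****+*+*+******++*++***
122 *************+*+++***+****************************+**+**+*++*++**+**+******++***
124 ********++=======--=--==========================================================
126 *******+-:::::::::::::::::::::::::::::::::::::::::::::::::::::::::::::::::::::::
128 ******+=-::----------------------:::::::::::::::::::::::::::::::::::::::::::::::
130 *+****+=-----------------------==-::::::::::::::::::::::::::::::::::::::::::::::
132 *******+-----------------------=+=-:::::::::::::::::::::::::::::::::::::::::::::
134 *******+---------===============++=-::::::::::::::::::::::::::::::::::::::::::::
136 *******+=---------==============++==-:::::::::::::::::::::::::::::::::::::::::::
138 *******+=--=++++++++++++++++++==++==-:::::::::::::::::::::::::::::::::::::::::::
140 *******+=--=#%%%%%%%%%%%%%%%%*=
[... 2579 characters left out ...]
###%#%%#%%#%#%%%#%##
202 ++*+****++*+=-------------=-------=++==-:::::-=+#%%#%##%%##%%%%%##%%%%##%%#%%%%%
204 ++***++++*++=---------------------==+==-::::::-=+###%%#%%#%%%%#%#%##%%###%##%#%%
206 ******+****+=--------------=------==+=-::::::::-=+*###%%%%%%%%%%#%#%%%%%%%%%%%%%
208 ***+*++****+=-------------=--------====-::::::::-=+++***************###########*
210 +**+**+*+*+++-::::------==========-------::::::::-=======+===+===++=++++++++=+++
212 **++*+++++**+=-:::::::::-===---::::::--==-::::::::-=============================
214 *****+*+*++++=::::::::::::::::::::::::::::::::::::::----=======-----:::-========
216 +***++++*+**+=-:::::::::::::::::::::::::::::::::::::::::-----:::::::::::-=======
```

Run:
```python
import cv2,numpy as np
from h import bot,save
g=np.mean([bot.grab_frame('wrist')['image'].astype(float).mean(2) for _ in range(6)],0); np.save('g8.npy',g)
for a,b in((224,227),(228,232),(232,236),(236,240),(240,244),(244,247),(248,252),(252,258)):
    print(a,[int(v) for v in g[136:168,a:b].mean(1)])
print('ptr',[int(v) for v in g[182:200,249:256].mean(1)])
for r in range(184,194): print(r,[int(v) for v in g[r,240:268]])
```

```text
224 [91, 89, 98, 114, 132, 147, 157, 162, 161, 153, 143, 129, 114, 104, 97, 92, 89, 86, 86, 84, 85, 85, 84, 84, 85, 84, 86, 85, 86, 86, 86, 87]
228 [80, 59, 52, 56, 70, 89, 104, 108, 107, 105, 100, 93, 87, 84, 79, 70, 61, 56, 60, 74, 95, 112, 120, 127, 133, 137, 139, 140, 139, 137, 133, 131]
232 [43, 41, 40, 40, 39, 40, 39, 39, 38, 39, 39, 39, 40, 41, 41, 40, 41, 41, 41, 49, 70, 92, 109, 120, 128, 135, 140, 143, 145, 147, 149, 151]
236 [44, 42, 41, 41, 40, 38, 38, 39, 38, 38, 37, 38, 38, 39, 39, 42, 42, 42, 41, 44, 57, 75, 86, 91, 98, 112, 127, 135, 139, 142, 146, 146]
240 [45, 42, 42, 42, 40, 40, 39, 39, 39, 39, 38, 39, 39, 39, 40, 41, 43, 42, 42, 44, 58, 73, 83, 83, 86, 96, 104, 108, 110, 115, 119, 121]
244 [44, 41, 39, 41, 38, 39, 38, 40, 39, 40, 40, 38, 39, 40, 40, 40, 41, 42, 41, 43, 56, 73, 82, 84, 87, 95, 101, 103, 103, 102, 100, 94]
248 [96, 95, 94, 92, 91, 91, 90, 89, 87, 87, 87, 87, 85, 85, 85, 85, 84, 82, 82, 83, 90, 97, 100, 96, 96, 101, 104, 104, 105, 104, 103, 100]
252 [152, 148, 145, 141, 140, 143, 146, 146, 143, 140, 138, 134, 130, 126, 124, 123, 122, 122, 122, 121, 1
[... 859 characters left out ...]
 138, 135, 134, 135, 137, 137, 136, 133, 133, 132, 128, 117, 112, 131, 149, 156, 158, 161, 158, 146, 131, 122, 116, 102, 76, 54]
190 [142, 135, 132, 131, 130, 131, 132, 133, 134, 133, 133, 131, 125, 116, 113, 132, 148, 151, 151, 160, 162, 155, 140, 127, 118, 105, 80, 56]
191 [144, 139, 137, 135, 135, 136, 135, 137, 139, 138, 140, 136, 132, 122, 118, 130, 140, 144, 150, 160, 165, 163, 151, 135, 121, 105, 79, 55]
192 [147, 144, 143, 141, 140, 140, 140, 143, 145, 145, 145, 143, 138, 129, 122, 129, 136, 143, 155, 165, 168, 165, 158, 143, 126, 106, 79, 56]
193 [146, 146, 146, 143, 143, 143, 143, 144, 147, 147, 148, 148, 142, 133, 122, 126, 135, 146, 163, 173, 172, 168, 163, 152, 134, 110, 85, 59]
```

```bash
python3 st.py
python3 - <<'E'
from h import *
F=bot.grab_frame('wrist'); g=np.mean([bot.grab_frame('wrist')['image'].astype(float).mean(2) for _ in range(5)],0); np.save('g9.npy',g)
np.savez('w9.npz',**{k:np.array(F[k]) for k in('R','t','intrinsics')})
print('R row3',np.array(F['R'])[2].round(3), (-np.array(F['R']).T@F['t']).round(4))
for a,b in((222,225),(225,228),(228,232),(234,244),(244,247)): print(a,[int(v) for v in g[122:164,a:b].mean(1)])
print('ptr rows172',[int(v) for v in g[172:192,248:253].mean(1)],[int(v) for v in g[172:192,256:261].mean(1)])
print('bar rows 168',[int(v) for v in g[168:206,300:330:3].mean(1)])
p=[.5355,-.4086,np.radians(-24.5)]
def tojig(X): 
    a=p[2]; d=X-[p[0],p[1],.008]; return np.array([np.cos(a)*d[0]+np.sin(a)*d[1],-np.sin(a)*d[0]+np.cos(a)*d[1],d[2]])*1e3
for r in(130,140,150,156,180,200): print(r,tojig(plane(F,(240,r),.043)[0]).round(1),tojig(plane(F,(240,r),.053)[0]).round(1))
E
```

```text
12.6 eef [ 0.458  -0.3737  0.1753] jig -85.0 -0.4 167.3 u 81.6 n 109.9 F [0.  0.4 0. ] T [ 0.01 -0.   -0.02] gap 0.5012065364070484
toolz in jig [np.float64(0.003), np.float64(-0.002)] Fjig -0.1 0.3
R row3 [ 0.298 -0.138 -0.944] [ 0.3827 -0.3382  0.293 ]
222 [83, 84, 83, 83, 83, 83, 82, 82, 80, 81, 82, 81, 81, 81, 81, 82, 80, 83, 98, 124, 150, 167, 174, 172, 163, 148, 132, 114, 100, 91, 86, 84, 84, 84, 85, 85, 84, 85, 83, 85, 84, 86]
225 [137, 137, 135, 133, 133, 129, 127, 125, 124, 122, 121, 120, 118, 118, 112, 106, 93, 81, 85, 107, 136, 161, 173, 173, 163, 148, 133, 116, 101, 93, 89, 87, 86, 82, 83, 84, 88, 90, 90, 89, 87, 88]
228 [175, 165, 156, 153, 153, 152, 152, 153, 152, 151, 141, 126, 112, 106, 98, 83, 60, 46, 42, 47, 64, 86, 99, 102, 98, 94, 89, 85, 82, 79, 71, 60, 51, 47, 55, 82, 118, 142, 149, 149, 147, 148]
234 [173, 162, 152, 149, 148, 148, 142, 134, 132, 133, 118, 85, 53, 40, 39, 40, 41, 43, 42, 42, 39, 38, 38, 38, 39, 38, 39, 39, 40, 39, 40, 41, 44, 43, 42, 46, 62, 86, 98, 100, 103, 113]
244 [173, 163, 154, 150, 150, 149, 143, 131, 128, 131, 119, 87, 55, 42, 40, 39, 39, 37, 37, 38, 38, 38, 40, 39, 40, 40, 40, 40, 38, 39, 41, 40, 40, 40, 40, 45, 62, 84, 96, 94, 92, 99]
ptr rows172 [109, 120, 132, 138, 139, 137, 139, 139, 133, 121, 110, 99, 91, 92, 102, 120, 138, 147, 144, 135] [122, 123, 126, 138, 155, 166, 165, 146, 113, 84, 75, 75, 78, 84, 96, 121, 145, 160, 167, 166]
bar rows 168 [169, 168, 169, 170, 171, 165, 144, 105, 65, 46, 45, 46, 46, 48, 48, 49, 49, 49, 49, 49, 50, 49, 49, 48, 48, 47, 47, 47, 46, 45, 45, 44, 45, 57, 85, 118, 136, 142]
130 [-146.9  -44.    35. ] [-147.7  -42.3   45. ]
140 [-141.2  -44.4   35. ] [-142.3  -42.6   45. ]
150 [-135.4  -44.7   35. ] [-136.7  -42.9   45. ]
156 [-131.9  -44.9   35. ] [-133.4  -43.1   45. ]
180 [-117.6  -45.8   35. ] [-119.6  -43.9   45. ]
200 [-105.2  -46.5   35. ] [-107.7  -44.6   45. ]
```

The clip's centre is at about row 146, and the pointer blade at row 184.4 is about 22.7 mm behind it. The allowed range is 20-32 mm, so this fits. The cross bar also comes out at x = -114 as given. Descending onto the stem.

Call:
{"method": "carry_out", "body": {
  "plan": [
    [0, 0, -30, 0, 0, 0],
    [0, 0, -65, 0, 0, 0],
    [0, 0, -95, 0, 0, 0],
    [0, 0, -112, 0, 0, 0],
    [0, 0, -120, 0, 0, 0]
  ]
}}

```text
clock: 13.52
eef_pos: [0.457, -0.3728, 0.0526]
tcp_rot: [-0.0, 0.211, 0.978, -0.0]
force: [-0.7, -0.4, 1.4]
finger_gap: 0.498
grip_force: 0.0
```

Call:
{"method": "carry_out", "body": {
  "plan": [
    [0, 0, 0, 0, 0, 0],
    [0, 0, 0, 0, 0, 0],
    [0, 0, 0, 0, 0, 0],
    [0, 0, 0, 0, 0, 0],
    [0, 0, 0, 0, 0, 0]
  ],
  "jaw": 0.05,
  "newtons": 80
}}

```text
clock: 14.15
eef_pos: [0.458, -0.3737, 0.055]
tcp_rot: [0.001, 0.211, 0.978, -0.001]
force: [-1.3, 0.9, 5.5]
finger_gap: 0.119
grip_force: 79.0
```

```bash
python3 st.py
```

```text
14.15 eef [ 0.458  -0.3737  0.055 ] jig -85.0 -0.4 47.0 u -34.6 n 78.8 F [-1.3  0.9  5.5] T [ 0.17  0.23 -0.19] gap 0.11949790946332821
toolz in jig [np.float64(0.002), np.float64(-0.001)] Fjig -1.6 0.3
```

Call:
{"method": "carry_out", "body": {
  "plan": [
    [-3.5, 1.6, 0, 0, 0, 0],
    [-8, 3.7, 0, 0, 0, 0],
    [-12.5, 5.7, 0, 0, 0, 0],
    [-16.5, 7.5, 0, 0, 0, 0],
    [-18.2, 8.3, 0, 0, 0, 0]
  ]
}}

```text
clock: 14.78
eef_pos: [0.4409, -0.3659, 0.0549]
tcp_rot: [0.003, 0.211, 0.978, -0.001]
force: [8.9, -2.9, -0.4]
finger_gap: 0.12
grip_force: 78.4
```

```bash
cat > look.py <<'E'
from h import *
import sys
F=bot.grab_frame('wrist'); I=[bot.grab_frame('wrist')['image'].astype(float).mean(2) for _ in range(3)]; g=np.mean(I,0); np.save('g10.npy',g)
p=[.5355,-.4086,np.radians(-24.5)]
def W(X):
    a=p[2];r=np.array([[np.cos(a),-np.sin(a),0],[np.sin(a),np.cos(a),0],[0,0,1]]); return r@np.array(X)/1e3+[p[0],p[1],.008]
for n,X in dict(clipf=(-143,-42,25),clipb=(-130,-42,25),mark=(-136.7,-36,25),barR=(-136.7,-30,48)).items(): print(n,proj(F,W(X))[0].round(1))
u,v=proj(F,W((-136.7,-38,25)))[0].round().astype(int)
print('origin col',u-50,'row',v-44)
for r in range(max(0,v-44),v+44,2): print('%3d'%r,''.join('@%#*+=-:. '[min(9,int(x)//20)] for x in g[r,max(0,u-50):u+50]))
E
python3 st.py; python3 look.py
```

```text
14.775 eef [ 0.4409 -0.3659  0.0549] jig -103.8 -0.3 46.9 u -39.5 n 96.9 F [ 8.9 -2.9 -0.4] T [-0.42 -1.28 -0.1 ] gap 0.1197695634233022
toolz in jig [np.float64(0.006), np.float64(-0.002)] Fjig 9.3 1.0
clipf [194.6 224.2]
clipb [198.  258.7]
mark [213.2 241.2]
barR [215.2 267.2]
origin col 158 row 197
197 ++***++-:::::::::::::::::::::::::::::::::::::-==:...................................................
199 ******+=-:::::::::::::::::::::-::::::::::::::-++=-..................................................
201 +*+***++--:::::-::::::::::::::-:-::::::::::::-=+=-:.................................................
203 ++*****+=-:::::::::::::::::::-:-:-:::::::::::-=++=--:...............................................
205 *+*****+=::::::::::::::--------------------:--=++==--:..............................................
207 *******+=::::::::::::--=======================+++=-=--:.............................................
209 *+*+***++--:::::::::::::-::------------::-----=++=-----:............................................
211 ********+=-::----------------=-==----------:::-++==---::.
[... 3123 characters left out ...]
:::::-==++++=+++=====+++=========+#%###%######%%###%#################%
273 +*++++++++++++*+=:::::::::::::::::::--==+===========+++========+#%####%%##############%##%#######%##
275 ++++*+++++++++++=:::::::::::::::::::---=++=====-----=++======--=*##################%################
277 +++++++++*++++++=-::::::::::::::::::::------:::::::-=++=---:::.:+#%######%#%%####%%%#####%##%%%#%###
279 +++++*+++++++++++=:::::::::::::::::--------------::--++=-:.....:+###%##%##%##%#%##%##%###%%##%##%#%#
281 +++++++++++++++++=::::::::::::::::--===========--:::-=+==-:....:=#%###%%##%#%#%######%######%######%
283 +++++++++++++++++-::::::::::::::::::-----:::::::::::-=+==--:...:-*######%#%##%####%##%%#%####%%%####
```

Run:
```python
from h import *
F=bot.grab_frame('wrist'); p=[.5355,-.4086,np.radians(-24.5)]
def tojig(X): 
    a=p[2]; d=X-[p[0],p[1],.008]; return np.array([np.cos(a)*d[0]+np.sin(a)*d[1],-np.sin(a)*d[0]+np.cos(a)*d[1],d[2]])*1e3
for z in(20,23,26,30): print('ridges z',z,[tojig(plane(F,(170,r),z/1e3+.008)[0])[0].round(1) for r in(226,234,250.5,258.5)],'y',[tojig(plane(F,(c,252),z/1e3+.008)[0])[1].round(1) for c in(165,200)])
print('bar front top',tojig(plane(F,(255,240),.056)[0]).round(1))
for r,c in((242,205),(257.5,195)): print('blade',r,[(z,tojig(plane(F,(c,r),z/1e3+.008)[0]).round(1)[:2].tolist()) for z in(20,25,30,35,40,45)])
g=np.load('g10.npy')
for a in(170,180,215,222): print(a,[int(v) for v in g[208:266,a:a+5].mean(1)])
print([int(v) for v in g[230:280,162:167].mean(1)])
```

```text
ridges z 20 [np.float64(-140.7), np.float64(-137.6), np.float64(-131.2), np.float64(-128.0)] y [np.float64(-55.5), np.float64(-42.5)]
ridges z 23 [np.float64(-141.6), np.float64(-138.6), np.float64(-132.3), np.float64(-129.2)] y [np.float64(-54.3), np.float64(-41.6)]
ridges z 26 [np.float64(-142.6), np.float64(-139.7), np.float64(-133.5), np.float64(-130.4)] y [np.float64(-53.2), np.float64(-40.7)]
ridges z 30 [np.float64(-143.9), np.float64(-141.0), np.float64(-135.0), np.float64(-132.1)] y [np.float64(-51.6), np.float64(-39.5)]
bar front top [-145.4  -17.6   48. ]
blade 242 [(20, [-134.5, -40.4]), (25, [-136.4, -38.9]), (30, [-138.2, -37.5]), (35, [-140.0, -36.1]), (40, [-141.8, -34.7]), (45, [-143.7, -33.2])]
blade 257.5 [(20, [-128.4, -44.6]), (25, [-130.4, -43.0]), (30, [-132.5, -41.5]), (35, [-134.5, -39.9]), (40, [-136.5, -38.3]), (45, [-138.6, -36.8])]
170 [144, 144, 143, 130, 103, 71, 52, 45, 45, 46, 48, 49, 43, 38, 35, 34, 34, 35, 36, 38, 39, 37, 37, 37, 37, 36, 40, 46, 52, 55, 55, 57, 59, 64, 67, 65, 56, 43, 37, 34, 33, 34, 34, 37, 39, 39, 38, 36, 34, 44, 68, 94, 106, 107,
[... 322 characters left out ...]
, 166, 166, 165, 165, 164, 161, 158, 158, 161, 166, 168, 168, 168, 167, 165, 162, 158, 152, 145, 138, 132, 125, 114, 94, 75, 69, 70, 70, 70, 70, 69, 70, 69, 68, 68, 68, 71, 75, 78, 78, 77, 83, 98, 112, 116, 115, 115, 114]
222 [171, 170, 170, 169, 168, 168, 165, 166, 166, 166, 166, 165, 166, 166, 166, 165, 166, 167, 167, 167, 168, 168, 168, 167, 167, 166, 166, 165, 164, 163, 163, 160, 148, 119, 84, 70, 70, 70, 70, 70, 70, 69, 69, 68, 68, 66, 65, 64, 63, 59, 56, 53, 53, 55, 52, 46, 42, 40]
[40, 41, 43, 57, 93, 132, 150, 151, 143, 135, 124, 112, 98, 90, 84, 80, 79, 81, 78, 77, 73, 66, 62, 60, 60, 60, 62, 66, 73, 78, 81, 82, 81, 81, 82, 82, 82, 83, 81, 80, 81, 82, 81, 81, 82, 81, 82, 82, 83, 82]
```

Sizes and rows agree: the ridge tops are 3, 6 and 3 mm at rows 226-234 and 250-258. The blade is now beside the rear ridge, so about 4.6 mm remain.

Call:
{"method": "carry_out", "body": {
  "plan": [
    [-1.5, 0.7, 0, 0, 0, 0],
    [-3, 1.4, 0, 0, 0, 0],
    [-4.2, 1.9, 0, 0, 0, 0],
    [-4.2, 1.9, 0, 0, 0, 0]
  ]
}}

```text
clock: 15.52
eef_pos: [0.4369, -0.3641, 0.055]
tcp_rot: [0.003, 0.211, 0.978, -0.002]
force: [8.9, -3.2, 0.5]
finger_gap: 0.122
grip_force: 78.3
```

```bash
python3 st.py; python3 look.py | cut -c1-90
python3 - <<'E'
import numpy as np
g=np.load('g10.npy')
for a in(166,172,180,200,206,212,218,224): print(a,[int(v) for v in g[220:280,a:a+4].mean(1)])
E
```

```text
15.525 eef [ 0.4369 -0.3641  0.055 ] jig -108.1 -0.4 47.0 u -40.6 n 101.1 F [ 8.9 -3.2  0.5] T [-0.49 -1.34 -0.2 ] gap 0.1219826268588999
toolz in jig [np.float64(0.006), np.float64(-0.002)] Fjig 9.5 0.8
clipf [195.7 235.9]
clipb [199.1 269.8]
mark [214.1 252.6]
barR [216.3 280.3]
origin col 159 row 209
209 ****+*+=-::::::::::::::::::::::::::::::::::::-++-:....................................
211 **++***+=-:::::::::::::::::::::::::::::::::::-++=-:...................................
213 +***+**+=-:::::::::::::::::::::::::::::::::::-=+==-:..................................
215 ++*****+=::::::::::::::::::::::::::::::::::::-=++=--:.................................
217 ***+***+=-::::::::::::--===========---=------=+++=---:................................
219 +***++*++-:::::::::::::------=======-=-------==++=--=-:...............................
221 +****+**+=:::::::-:-::::::::::----::::::::::::-++=-----:..............................
223 ***+**+*+=::--++**++++++++++++++++++++++++=-::-=+==-:.................................
225 **++****+=--+##%%%%%%%#%%%#%%%%%%%%%#%%%%#*=--==++=-:..........
[... 4639 characters left out ...]
1, 70, 70, 69, 69, 70, 72, 76, 78, 79, 78, 85, 101, 116, 120, 119, 119, 117, 117, 115, 115, 114, 114, 113, 110, 111, 111, 109, 109, 108, 109, 109]
218 [172, 171, 171, 170, 168, 168, 167, 167, 168, 167, 167, 167, 167, 168, 168, 168, 168, 169, 170, 168, 154, 123, 87, 69, 70, 70, 71, 70, 71, 70, 70, 70, 69, 70, 72, 76, 78, 78, 79, 85, 101, 117, 119, 115, 110, 107, 103, 104, 105, 105, 106, 105, 106, 108, 108, 111, 112, 113, 113, 113]
224 [173, 171, 171, 169, 169, 167, 167, 168, 167, 167, 168, 168, 168, 168, 168, 168, 168, 169, 170, 168, 154, 123, 87, 70, 70, 70, 71, 70, 71, 70, 70, 67, 63, 58, 55, 54, 50, 45, 43, 40, 40, 42, 40, 39, 40, 42, 42, 41, 39, 40, 41, 40, 41, 39, 40, 40, 39, 40, 40, 39]
```

The blade top is at rows 254.5-259.7, inside the gap between the ridge tops (rows 245-261). Using the bar's underside as a height reference, it is centred to within about 1 mm. Last, a check that the panel is still seated and everything holds steady.

```bash
python3 st.py
python3 - <<'E'
from h import *
f=bot.grab_frame('top'); save('t9',f); g=f['image'].astype(int).mean(2)
p=[.5355,-.4086,np.radians(-24.5)];S,C=np.sin(np.pi/12),np.cos(np.pi/12)
def W(u,n,y):
    X=np.array([u*S-n*C,y,60+u*C+n*S]);a=p[2];r=np.array([[np.cos(a),-np.sin(a),0],[np.sin(a),np.cos(a),0],[0,0,1]]); return r@X/1e3+[p[0],p[1],.008]
for y in(-90,-60,0,60,90):
    P=[proj(f,W(200,n,y))[0].round().astype(int) for n in range(-20,56,4)]
    print(y,P[5],[int(g[b,a]) for a,b in P])
for u in(60,120,180):
    P=[proj(f,W(u,25,y))[0].round().astype(int) for y in range(-120,121,10)]
    print('face',u,[int(g[b,a]) for a,b in P])
E
```

```text
15.725 eef [ 0.437  -0.3641  0.055 ] jig -108.1 -0.4 47.0 u -40.5 n 101.0 F [ 9.3 -3.1  0.1] T [-0.47 -1.28 -0.2 ] gap 0.12133899236166726
toolz in jig [np.float64(0.006), np.float64(-0.002)] Fjig 9.8 1.0
-90 [544 223] [111, 111, 112, 108, 114, 115, 102, 93, 88, 95, 96, 111, 221, 227, 223, 192, 97, 100, 107]
-60 [530 217] [120, 117, 117, 120, 120, 119, 105, 95, 93, 93, 108, 127, 224, 228, 226, 224, 224, 226, 224]
0 [500 205] [113, 121, 117, 120, 120, 120, 105, 93, 92, 89, 86, 105, 151, 154, 155, 190, 222, 219, 221]
60 [471 193] [91, 94, 94, 83, 92, 88, 86, 75, 78, 77, 78, 88, 156, 151, 149, 147, 147, 146, 148]
90 [456 186] [89, 89, 90, 90, 91, 93, 82, 72, 75, 73, 75, 96, 154, 144, 147, 146, 141, 144, 143]
face 60 [106, 106, 214, 226, 220, 150, 120, 132, 148, 110, 152, 76, 199, 144, 143, 140, 145, 142, 141, 141, 141, 140, 47, 45, 159]
face 120 [125, 128, 200, 222, 219, 222, 221, 222, 220, 221, 217, 218, 218, 218, 151, 143, 145, 142, 143, 143, 142, 139, 79, 152, 154]
face 180 [115, 116, 209, 226, 227, 226, 225, 224, 226, 226, 227, 178, 149, 150, 148, 150, 149, 148, 149, 148, 144, 148, 75, 95, 151]
```

```bash
python3 -c "
from cell import bot
print(bot.job_done())"
```

```text
the job is handed in; nothing more can be done
None
```

I handed the job in at about 16 s of the 53 s limit: the panel is seated in the cradle, and the gripper holds the handle drawn out about 23 mm, with the pointer between the clip's ridges to within about 1 mm by camera measurement.

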